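# Catch the thread of the orange canister cap and close it

### The arm

A 7-joint arm with a two-finger parallel gripper is mounted at the origin on the work surface. World frame = base frame: x ahead of the robot, y to its left, z up, the work surface at z = 0. Lengths are in m, angles in rad, forces in N, time in s.
With the tool pointing down it reaches from about 0.425 to 0.875 m from the base axis. Payload 9.9 kg.
Tool frame: the origin (TCP) lies between the finger pads; the fingertips stand 19 mm ahead of it and the grasp point (between the pads) is the TCP; z points along the fingers, y is the line along which they close (so a half turn about z gives the same grasp; the last joint's range is limited). The gripper opens to 85 mm and grips with 20 to 120 N. Pads are 22 mm wide; open, the fingers measure 114 mm over their backs; the gripper's body (76 mm by 85 mm) begins 54 mm behind the grasp point. The pads swing forward as they close: fully open they stand 13 mm farther back than shut.
Start: joints at [-1.237, 0.576, 0.025, 1.437, -0.015, 1.129, -0.057], TCP at [0.274, 0.617, 0.25] pointing down, gripper open.
Joint ranges: [-2.76, 2.76], [-0.34, 2.15], [-1.52, 1.57], [0.19, 2.46], [-1.09, 4.23], [0.17, 1.99], [-2.82, 2.82]. Speed limits (rad/s): [2.22, 2.22, 3.01, 3.01, 3.14, 3.14, 3.14].

### API

Orientations are given as a unit quaternion [x, y, z, w].
In Python, from station import telemetry, imaging, arm gives the robot as it stands.
- The arm moves only by the shell command python3 -m jog 'ROWS' [OPENING] [FORCE]. ROWS is JSON, a list of rows, each a list of 6 numbers: the shift along the tool's x, y, z each as a share of 0.15 m, from -1 to 1, then the turn, a rotation vector about the tool's x, y, z each as a share of 360 degrees, from -1 to 1. A call has 1 to 10 rows; each row is the pose to reach, as a shift and turn from the pose commanded when the call began, along the tool's axes at that moment, turning the shorter way round; what a row does not reach only later rows make up. A row lasts 1/8 s, in which the tool goes at most 62.5 mm and 10.7 degrees, less where a joint would pass 70% of its speed; a pose out of reach is approached as far as the arm can. A call with a number of a shift or a turn outside -1 to 1 is refused whole. A call with a gripper value outside its range is refused whole. OPENING is the closure, from -1 (fully open) to 1 (shut), so that 0 is half open, set as the call begins (- or left out, the last holds). The fingers move at their own pace and stop on an object; FORCE is the grip in N (left out, the last holds). Time passes only in rows, so rows that repeat a pose let the fingers close. It gives the time, the measured TCP pose, the force, the opening and the grip force at its end, in the units of the state.
- telemetry.state(): the state, without advancing time (a new reading comes with each control period).
- imaging.grab_frame(name): name is "side" or "top" or "wrist"; returns a dict with "img" (384x512x3 uint8, red, green, blue), "fx", "fy", "cx", "cy" (pixels), "rvec" (rotation vector, rad) and "tvec" (3), from world to camera coordinates, as OpenCV has them. Camera axes: x right, y down, z forward; pixel columns grow to the right and rows downward; lengths in m; the calibration is good to about 2 mm. A picture is of the moment at which its call begins. There is no depth.
- arm.hand_in(): hands the job in; it is judged then, once.
The state is a dict: "t": time; "qpos": joint angles; "joint_vel": joint speeds; "tau": joint torques, N m; "eef_pos": TCP position; "ee_rot": TCP orientation; "wrist_force": force on the tool from outside, world axes, zero at the start; "ft_torque": the same for the moment, N m; "grip_width": opening from 0.0 (shut) to 1.0 (fully open); "finger_force": force on a finger pad.
Only numpy, scipy, OpenCV 4.12 (cv2) and the standard library are available. Lean on these libraries where they do the work, as an engineer would, in place of code of your own. Each camera call takes 0.05 s, during which the arm holds its last target. There are 200 camera calls.

### The job

The cap with the orange wing has been set loosely on its filter canister and its thread has not caught. Take it by the wing, turn it back anticlockwise (seen from above) until its thread start clicks, then turn it clockwise until it is closed against its stop, and let go. Leave the cap with the grey wing closed as it is and do not disturb the screwdriver.

Things in the scene. Friction and masses are not known exactly. Their poses are not given: they have to be found in the camera images.
- orange_cap_grip (a point): Grip point in the orange wing, on the cap's vertical axis, 96 mm above the bench. Wing: upright bar 56 mm long (this point's x, turns with the cap), 12 thick (y), top 14 mm above this point, foot 26 below on a black disc 60 mm wide, 10 thick, on a fixed aluminium canister 94 mm wide, 60 high. White stripe on the wing's +x end. On the rim: red dot, green marks, block with yellow pin (top 70 mm up).
- orange_cap (a joint): Turn of the orange cap, rad, growing clockwise from above. 0: thread start (stripe at red dot); 1.15: closed, hard stop (stripe at green marks). Starts at 0.45 to 0.75. Going back, a tooth meets the sprung pin at 0.35 and it snaps back (click) between 0.2 and 0.05; hard stop at -0.20. Forward, the pin is passed again. Needs 0.07 N m, 0.13 at the pin. Stays where left, at one height.
- grey_cap (a joint): Turn of the other cap, alike but with a grey wing, on a like canister at least 250 mm away (centre to centre); same sense and scale. It is already closed (1.05 to 1.15) and must stay so.
- screwdriver: Red-handled screwdriver, 200 mm long, under 35 mm high, lying loose on the bench between the two canisters; origin under its middle, x axis from handle to tip. A bystander.

How it is judged:
On the way, in this order (a step that is already met when the one before it is completed fails the run):
1. the orange-winged cap is turned back past the click of its thread start (value of joint orange_cap below 0.1 rad), for 0.1 s.
2. the orange-winged cap is turned forward until closed (value of joint orange_cap above 0.95 rad), for 0.1 s.
At the end, for the whole second after the job is handed in: The orange-winged cap, after going back past its click (below 0.1 rad), is closed to beyond 0.95 rad (the stop is at 1.15) and still; the grey-winged cap is still closed (beyond 0.9 rad); the screwdriver lies within 30 mm of where it was (value of joint orange_cap above 0.95 rad and velocity of joint orange_cap between -0.05 and 0.05 rad/s and value of joint grey_cap above 0.9 rad and distance of screwdriver from where it was at the start of the episode below 0.03 m); the robot touches nothing.
It fails at once if the grey-winged cap is turned open (value of joint grey_cap below 0.9 rad).
It fails at once if the screwdriver is pushed away (distance of screwdriver from where it was at the start of the episode above 0.03 m).
It also fails if it takes over 35 s, if anything falls off the work surface, if the arm or the gripper's body presses on something with over 40 N, if the wrist force passes 120 N, or if a joint passes its speed limit or range.

## Working session

There is one attempt and no reset: what is moved stays moved. The work goes in short steps, Python scripts to look and compute and a shell command to move; the robot and the scene stay as the last step left them, time stands still between calls to the robot, and variables do not carry over. Pictures are saved under pics/ and viewed, at most 10 in all, crops included, and the job is handed in when it is done.

```bash
mkdir -p pics; cat > h.py <<'E'
import numpy as np, cv2
from station import telemetry, imaging, arm
def grab(n,f=None):
    d=imaging.grab_frame(n)
    if f: cv2.imwrite('pics/'+f,d['img'][:,:,::-1])
    return d
def ray(d,u,v):
    R=cv2.Rodrigues(np.array(d['rvec'],float))[0]; t=np.array(d['tvec'],float).ravel()
    r=R.T@np.array([(u-d['cx'])/d['fx'],(v-d['cy'])/d['fy'],1.]); return -R.T@t, r/np.linalg.norm(r)
def plane(d,u,v,z):
    c,r=ray(d,u,v); return c+r*(z-c[2])/r[2]
def cross(a,b):
    (c1,r1),(c2,r2)=a,b
    s=np.linalg.lstsq(np.c_[r1,-r2],c2-c1,rcond=None)[0]
    p,q=c1+s[0]*r1,c2+s[1]*r2; return (p+q)/2,np.linalg.norm(p-q)
def orange(d):
    h=cv2.cvtColor(d['img'],cv2.COLOR_RGB2HSV); return cv2.inRange(h,(7,130,90),(20,255,255))
E
python3 - <<'E'
from h import *
import pickle
D={n:grab(n,n+'0.png') for n in('top','side','wrist')}
pickle.dump(D,open('d0.pkl','wb'))
for n,d in D.items():
    k,l,s,c=cv2.connectedComponentsWithStats(orange(d)); print(n,[(s[i].tolist(),c[i].round(1).tolist()) for i in range(1,k) if s[i][4]>15], 'cam',ray(d,256,192)[0].round(3))
print(telemetry.state())
i=np.hstack([cv2.imread('pics/top0.png'),cv2.imread('pics/side0.png')]);cv2.imwrite('pics/a.png',cv2.resize(i,(800,300)))
E
```

```text
top [([335, 194, 15, 25, 221], [341.8, 206.8])] cam [0.444 0.017 0.98 ]
side [([388, 22, 16, 5, 18], [394.7, 25.1]), ([405, 27, 17, 2, 17], [413.0, 27.5]), ([279, 129, 25, 24, 444], [290.8, 140.5]), ([266, 318, 8, 6, 23], [269.3, 320.4])] cam [0.401 0.614 0.742]
wrist [([90, 361, 8, 9, 45], [93.4, 365.2])] cam [0.199 0.65  0.373]
{'t': 0.15, 'qpos': array([-1.23681532,  0.57635052,  0.02478319,  1.43770961, -0.01497019,
        1.12898516, -0.0564942 ]), 'joint_vel': array([ 0.00113093, -0.00161223,  0.00096462, -0.00275929,  0.00019811,
       -0.00069115, -0.00032803]), 'tau': array([ 3.48033624e-03, -7.66273570e+01,  2.25304350e+00, -2.86181116e+01,
        1.56273687e-02,  9.71374393e-03, -5.79241487e-06]), 'eef_pos': array([0.27370549, 0.61667447, 0.24963335]), 'ee_rot': array([ 2.07322547e-01,  9.78272436e-01, -6.25692923e-04, -1.05896676e-04]), 'wrist_force': array([ 0.12148766,  0.19225669, -0.82976685]), 'ft_torque': array([ 0.0676806 , -0.02573501,  0.03575498]), 'finger_force': 0.0, 'grip_width': 1.0020745017015587}
```

View pics/top0.png

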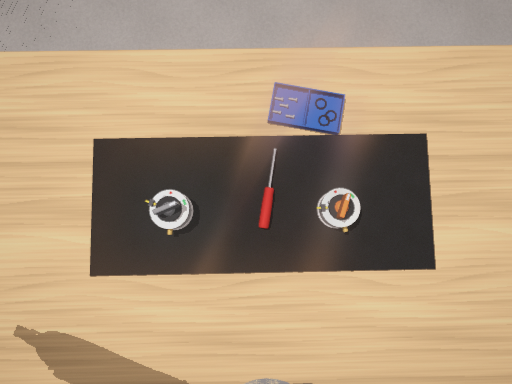

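View pics/side0.png

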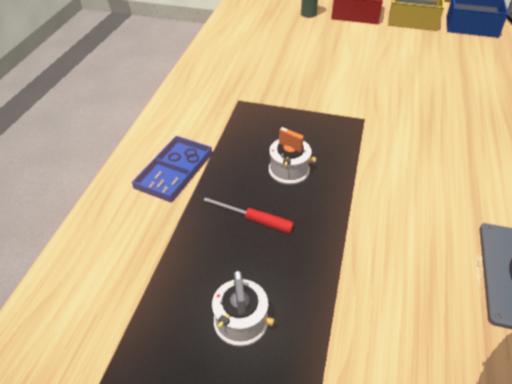

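Top view: the orange wing is at about (342,207), the grey cap at (170,210) and the screwdriver at (268,190). In the side view, orange is at (291,140) and grey at (240,310).

```bash
python3 - <<'E'
from h import *
import pickle
D=pickle.load(open('d0.pkl','rb'))
p,e=cross(ray(D['top'],341.8,206.8),ray(D['side'],290.8,140.5)); print('wing centroid',p.round(4),e)
t=D['top']
m=orange(t); ys,xs=np.nonzero((m>0)&(np.arange(512)[None]>300)); P=np.array([plane(t,x,y,.11)[:2] for x,y in zip(xs,ys)])
c,(w),a=cv2.minAreaRect(P.astype(np.float32)*1000); print(c,w,a)
h=cv2.cvtColor(t['img'],cv2.COLOR_RGB2HSV); wm=cv2.inRange(h,(0,0,150),(180,40,255)); wm[:140]=0;wm[260:]=0;wm[:,:110]=0;wm[:,420:]=0
for cc in cv2.findContours(wm,0,2)[0]:
    if cv2.contourArea(cc)>200:
        q=cv2.minEnclosingCircle(cc); print(q,plane(t,*q[0],.06).round(4))
A=cv2.resize(t['img'][175:245,300:380],None,fx=5,fy=5,interpolation=2);B=cv2.resize(D['side']['img'][115:190,255:335],None,fx=4.6667,fy=4.6667,interpolation=2)[:350]
cv2.imwrite('pics/b.png',np.hstack([A,B])[:,:800,::-1])
print((np.array([p[0],p[1]])))
E
```

```text
wing centroid [ 0.5243 -0.1781  0.0905] 0.002234146173850999
(511.3839416503906, -172.79354858398438) (31.252702713012695, 80.8502426147461) 82.59718322753906
((170.25433349609375, 208.93641662597656), 21.281030654907227) [0.5281 0.2136 0.06  ]
((338.5254821777344, 207.4986572265625), 21.249324798583984) [ 0.5243 -0.1772  0.06  ]
[ 0.52425088 -0.17812531]
```

View pics/b.png

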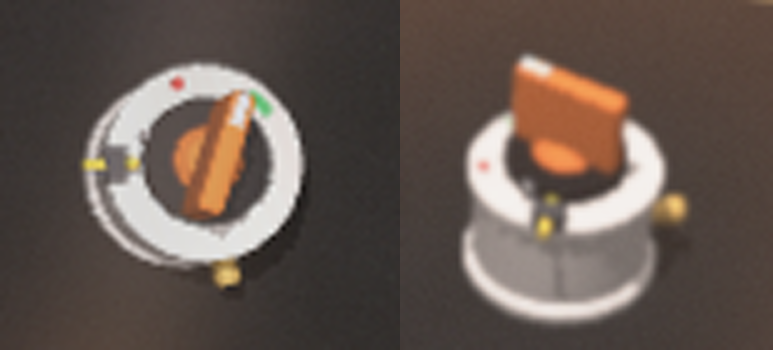

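Zoomed crops: the top view has the stripe at about (348,197), the red dot at (336,192) and the green marks at (352,196). This gives:
- **Wing yaw:** about -18° from world x, with the cap at about 0.6 rad.
- **Axis:** about (0.524,-0.178). The two views cross at z=0.09, which agrees with the text.

I'll travel at z=0.25 with the tool orientation held.

```bash
python3 -m jog '[[-0.33,-0.11,0,0,0,0],[-0.67,-0.22,0,0,0,0],[-1,-0.33,0,0,0,0],[-1,-0.33,0,0,0,0]]' -1 30
python3 -m jog '[[-0.22,-0.33,0,0,0,0],[-0.44,-0.67,0,0,0,0],[-0.67,-1,0,0,0,0]]'
python3 -m jog '[[-0.22,-0.33,0,0,0,0],[-0.44,-0.67,0,0,0,0],[-0.67,-1,0,0,0,0]]'
python3 -m jog '[[-0.22,-0.33,0,0,0,0],[-0.44,-0.67,0,0,0,0],[-0.67,-1,0,0,0,0],[-0.67,-1,0,0,0,0],[-0.67,-1,0,0,0,0]]'
python3 - <<'E'
from h import *
from scipy.spatial.transform import Rotation as R
s=telemetry.state(); r=R.from_quat(s['ee_rot']).as_matrix(); print(s['t'],s['eef_pos'],s['qpos'].round(2),r.round(3))
print('shares',(r.T@(np.array([.5245,-.178,.20])-s['eef_pos'])/.15).round(3))
E
```

```text
t: 0.65
eef_pos: [0.3956, 0.5065, 0.2503]
ee_rot: [0.211, 0.977, -0.001, 0.001]
wrist_force: [0.2, -0.5, 0.3]
grip_width: 1.003
finger_force: 0.0
t: 1.02
eef_pos: [0.4214, 0.3317, 0.2501]
ee_rot: [0.207, 0.978, -0.0, -0.0]
wrist_force: [0.6, -0.5, 0.9]
grip_width: 1.001
finger_force: 0.0
t: 1.4
eef_pos: [0.4527, 0.1539, 0.2504]
ee_rot: [0.207, 0.978, 0.0, 0.0]
wrist_force: [1.6, -0.3, 1.1]
grip_width: 0.999
finger_force: 0.0
t: 2.02
eef_pos: [0.4838, -0.0218, 0.2501]
ee_rot: [0.207, 0.978, 0.0, -0.0]
wrist_force: [-0.0, 1.3, -0.0]
grip_width: 1.0
finger_force: 0.0
2.025 [ 0.48379889 -0.02183867  0.25012666] [-0.18  0.3   0.16  1.93 -0.06  0.92  1.17] [[-0.914  0.405 -0.   ]
 [ 0.405  0.914  0.001]
 [ 0.001  0.    -1.   ]]
shares [-0.67  -0.842  0.333]
```

```bash
python3 -m jog '[[-0.22,-0.28,0,0,0,0],[-0.44,-0.56,0,0,0,-0.008],[-0.67,-0.84,0,0,0,-0.017],[-0.67,-0.84,0.2,0,0,-0.017],[-0.67,-0.84,0.2,0,0,-0.017],[-0.67,-0.84,0.2,0,0,-0.017]]'
python3 - <<'E'
from h import *
import pickle
d=grab('wrist','w1.png');t=grab('top');sd=grab('side')
pickle.dump((d,t,sd),open('d1.pkl','wb'))
k,l,s,c=cv2.connectedComponentsWithStats(orange(d)); print([(s[i].tolist(),c[i].round(1).tolist()) for i in range(1,k) if s[i][4]>60], ray(d,256,192)[0].round(3))
print(telemetry.state()['eef_pos'],telemetry.state()['ee_rot'])
E
```

```text
t: 2.78
eef_pos: [0.5252, -0.1767, 0.2209]
ee_rot: [0.153, 0.988, 0.0, 0.0]
wrist_force: [-0.4, 0.3, 0.0]
grip_width: 0.999
finger_force: 0.0
[([219, 133, 14, 14, 84], [225.8, 140.3]), ([235, 160, 30, 64, 1010], [249.7, 186.8])] [ 0.448 -0.152  0.344]
[ 0.5252486  -0.17770556  0.22136604] [1.53973218e-01 9.88074706e-01 7.26332090e-05 7.86673649e-04]
```

View pics/w1.png

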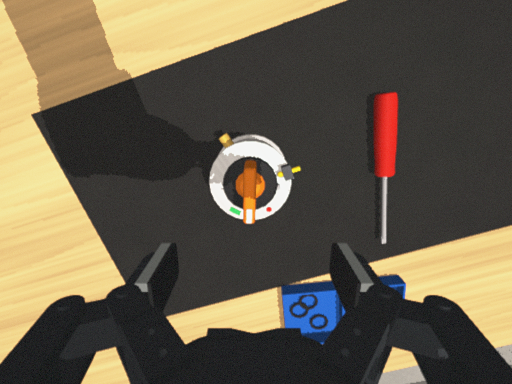

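The wrist view shows the wing nearly vertical in the image, with the stripe end at about (249,221) and the far end at about (250,160). The open fingers straddle that column range. Next I compute yaw and axis from the top edge.

```bash
python3 - <<'E'
from h import *
import pickle
d,t,sd=pickle.load(open('d1.pkl','rb'))
im=d['img'];h=cv2.cvtColor(im,cv2.COLOR_RGB2HSV)
for v in (162,166,172,178,200,206,212,217,220):
    m=[u for u in range(225,275) if orange(d)[v,u] or (v>206 and h[v,u,2]>190 and 236<u<262)]
    if m: print(v,min(m),max(m),plane(d,(min(m)+max(m))/2,v,.11).round(4))
wm=cv2.inRange(h,(0,0,140),(180,45,255)); wm[:130]=0;wm[226:]=0;wm[:,:200]=0;wm[:,300:]=0
c=max(cv2.findContours(wm,0,2)[0],key=cv2.contourArea); e=cv2.fitEllipse(cv2.convexHull(c)); print(e,plane(d,*e[0],.06).round(4))
cw=ray(d,249.7,186.8)
q=[c for c in [cv2.connectedComponentsWithStats(orange(sd))]][0]
i=[i for i in range(1,q[0]) if q[2][i][4]>100]; print([q[3][j] for j in i],[cross(cw,ray(sd,*q[3][j])) for j in i])
A=cv2.resize(im[125:230,200:305],None,fx=5,fy=5,interpolation=2);cv2.imwrite('pics/c.png',A[:,:,::-1])
E
```

```text
162 245 255 [ 0.4933 -0.1702  0.11  ]
166 244 256 [ 0.4968 -0.1714  0.11  ]
172 243 256 [ 0.5019 -0.1735  0.11  ]
178 237 262 [ 0.5073 -0.1752  0.11  ]
200 243 255 [ 0.5275 -0.1823  0.11  ]
206 243 255 [ 0.5332 -0.1842  0.11  ]
212 237 261 [ 0.5391 -0.1861  0.11  ]
217 237 261 [ 0.544  -0.1877  0.11  ]
220 243 254 [ 0.5469 -0.1891  0.11  ]
((250.09854125976562, 177.9775390625), (81.65364074707031, 85.09786987304688), 10.280322074890137) [ 0.5202 -0.1795  0.06  ]
[array([290.67198178, 140.48747153])] [(array([ 0.5239743 , -0.18030052,  0.0879133 ]), np.float64(0.004305243716160942))]
```

View pics/c.png

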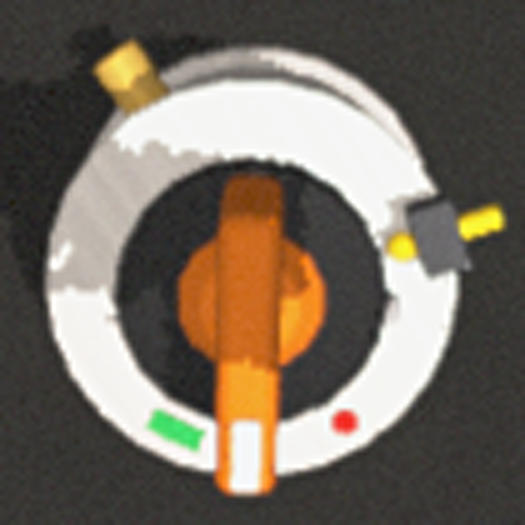

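Wing yaw is about -19.5° and the centre is (0.524,-0.180), with the wing spanning about 55 mm as it should. I'll correct and descend, then close.

```bash
python3 -m jog '[[0,-0.015,0,0,0,0.005],[0,-0.015,0.25,0,0,0.005],[0,-0.015,0.5,0,0,0.005],[0,-0.015,0.7,0,0,0.005],[0,-0.015,0.82,0,0,0.005],[0,-0.015,0.82,0,0,0.005],[0,-0.015,0.82,0,0,0.005]]' -1 40
python3 -m jog '[[0,0,0,0,0,0],[0,0,0,0,0,0],[0,0,0,0,0,0],[0,0,0,0,0,0],[0,0,0,0,0,0],[0,0,0,0,0,0],[0,0,0,0,0,0],[0,0,0,0,0,0]]' 1 40
python3 - <<'E'
from h import *
s=telemetry.state();print(s);grab('wrist','w2.png')
E
```

```text
t: 3.8
eef_pos: [0.5244, -0.1811, 0.0982]
ee_rot: [0.171, 0.985, -0.0, 0.001]
wrist_force: [-0.1, 1.0, 0.6]
grip_width: 1.002
finger_force: 0.0
t: 4.8
eef_pos: [0.524, -0.1807, 0.0975]
ee_rot: [0.17, 0.985, 0.0, 0.0]
wrist_force: [-0.5, 1.3, 5.3]
grip_width: 0.133
finger_force: 41.7
{'t': 4.8, 'qpos': array([ 0.15390219,  0.58979408,  0.1422667 ,  1.93706905, -0.13575281,
        0.6235621 ,  1.61127589]), 'joint_vel': array([ 0.00063313,  0.00048703,  0.00025069, -0.00014264, -0.00060053,
       -0.00030999, -0.00028271]), 'tau': array([ 6.19667452e-01, -6.38668227e+01,  4.59078223e+00, -1.78804940e+01,
        2.71421839e-01, -4.75205518e-01,  3.98289284e-02]), 'eef_pos': array([ 0.52402987, -0.18073913,  0.0975068 ]), 'ee_rot': array([1.70324706e-01, 9.85387982e-01, 7.15681644e-05, 1.20885260e-04]), 'wrist_force': array([-0.5269027 ,  1.26045509,  5.28852507]), 'ft_torque': array([ 0.28466464,  0.20053527, -0.121706  ]), 'finger_force': 41.70781373977661, 'grip_width': 0.13283660386751067}
```

View pics/w2.png

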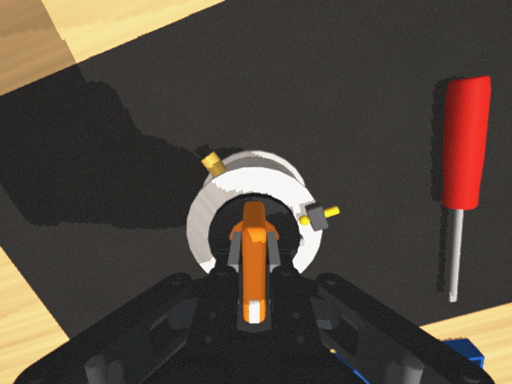

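The wing is gripped (opening about 11 mm, 42 N) and the stripe is visible at (254,312). Now turn back about 38° anticlockwise, which is negative tool z.

```bash
python3 -m jog '[[0,0,0,0,0,-0.012],[0,0,0,0,0,-0.025],[0,0,0,0,0,-0.038],[0,0,0,0,0,-0.051],[0,0,0,0,0,-0.064],[0,0,0,0,0,-0.077],[0,0,0,0,0,-0.09],[0,0,0,0,0,-0.105],[0,0,0,0,0,-0.105],[0,0,0,0,0,-0.105]]'
python3 - <<'E'
from h import *
s=telemetry.state();print(s['eef_pos'],s['ft_torque'],s['qpos'].round(2),np.degrees(2*np.arctan2(s['ee_rot'][1],s['ee_rot'][0]))-180)
d=grab('wrist');t=grab('top')
cv2.imwrite('pics/w3.png',np.hstack([cv2.resize(d['img'][130:340,160:340],None,fx=2,fy=2),cv2.resize(t['img'][175:245,300:380],(420,420),interpolation=2)[:420]])[:,:,::-1])
E
```

```text
t: 6.1
eef_pos: [0.524, -0.1817, 0.0975]
ee_rot: [-0.157, 0.988, -0.0, 0.0]
wrist_force: [-0.8, -3.8, 5.0]
grip_width: 0.131
finger_force: 41.7
[ 0.52401149 -0.18171253  0.09750067] [-0.97126589  0.15005291  0.04812382] [ 0.28  0.58 -0.05  1.93  0.05  0.63  2.09] 18.02830374114029
```

View pics/w3.png

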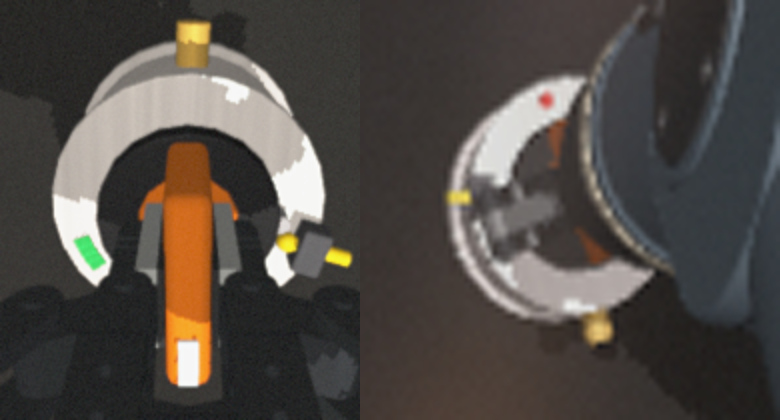

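The cap has followed the hand: the stripe is at the hand's midline and the red dot is under it. Next I check the zero angle from the red dot and green marks in the earlier close picture.

```bash
python3 - <<'E'
from h import *
import pickle
d,t,_=pickle.load(open('d1.pkl','rb'))
t0=pickle.load(open('d0.pkl','rb'))['top']
c=np.array([.524,-.1805])
for n,(u,v),i in (('red',(200+345/5,125+422/5),d),('green',(200+176/5,125+430/5),d),('red',(300+178/5,175+83/5),t0),('green',(300+262/5,175+103/5),t0)):
    p=plane(i,u,v,.06)[:2]
    for cc in (c,np.array([.5243,-.1785])): print(n,p.round(4),np.linalg.norm(p-cc).round(4),np.degrees(np.arctan2(*(p-cc)[::-1])).round(1))
E
```

```text
red [ 0.5626 -0.1703] 0.0399 14.9
red [ 0.5626 -0.1703] 0.0391 12.1
green [ 0.5526 -0.2081] 0.0397 -44.0
green [ 0.5526 -0.2081] 0.0409 -46.3
red [ 0.5618 -0.1719] 0.0387 12.8
red [ 0.5618 -0.1719] 0.0381 10.0
green [ 0.5517 -0.2109] 0.0411 -47.7
green [ 0.5517 -0.2109] 0.0424 -49.8
```

```bash
python3 -m jog '[[0,0,0,0,0,-0.004],[0,0,0,0,0,-0.007],[0,0,0,0,0,-0.007],[0,0,0,0,0,-0.007]]'
python3 -m jog '[[0,0,0,0,0,0.015],[0,0,0,0,0,0.035],[0,0,0,0,0,0.055],[0,0,0,0,0,0.075],[0,0,0,0,0,0.095],[0,0,0,0,0,0.115],[0,0,0,0,0,0.135],[0,0,0,0,0,0.155],[0,0,0,0,0,0.17],[0,0,0,0,0,0.18]]'
python3 -m jog '[[0,0,0,0,0,0.005],[0,0,0,0,0,0.01],[0,0,0,0,0,0.014],[0,0,0,0,0,0.014],[0,0,0,0,0,0.014]]'
python3 - <<'E'
from h import *
s=telemetry.state();print(s['eef_pos'],s['ft_torque'],s['qpos'].round(2),np.degrees(2*np.arctan2(s['ee_rot'][1],s['ee_rot'][0]))-180)
E
```

```text
t: 6.7
eef_pos: [0.524, -0.1818, 0.0975]
ee_rot: [-0.178, 0.984, -0.001, 0.0]
wrist_force: [0.1, -4.8, 5.5]
grip_width: 0.138
finger_force: 41.7
t: 7.95
eef_pos: [0.5244, -0.1801, 0.0975]
ee_rot: [0.377, 0.926, 0.0, 0.0]
wrist_force: [0.4, 1.7, 5.4]
grip_width: 0.136
finger_force: 41.9
t: 8.57
eef_pos: [0.5245, -0.1801, 0.0975]
ee_rot: [0.416, 0.909, 0.0, 0.0]
wrist_force: [0.9, 1.8, 6.8]
grip_width: 0.13
finger_force: 41.8
[ 0.52445928 -0.18005126  0.09750908] [ 0.2706204  -0.02452478 -0.03643025] [ 0.06  0.61  0.29  1.94 -0.28  0.63  1.24] -49.205721213259125
```

```bash
python3 -m jog '[[0,0,0,0,0,0.004],[0,0,0,0,0,0.008],[0,0,0,0,0,0.008],[0,0,0,0,0,0.008]]'
python3 - <<'E'
from h import *
s=telemetry.state();print(s['ft_torque'],np.degrees(2*np.arctan2(s['ee_rot'][1],s['ee_rot'][0]))-180)
d=grab('wrist');cv2.imwrite('pics/w4.png',cv2.resize(d['img'][130:340,130:370],None,fx=2,fy=2)[:,:,::-1])
E
```

```text
t: 9.07
eef_pos: [0.5245, -0.18, 0.0975]
ee_rot: [0.438, 0.899, 0.0, 0.0]
wrist_force: [0.2, 1.4, 7.0]
grip_width: 0.134
finger_force: 55.3
[0.16679283 0.05562669 1.12605569] -51.93783709137273
```

View pics/w4.png

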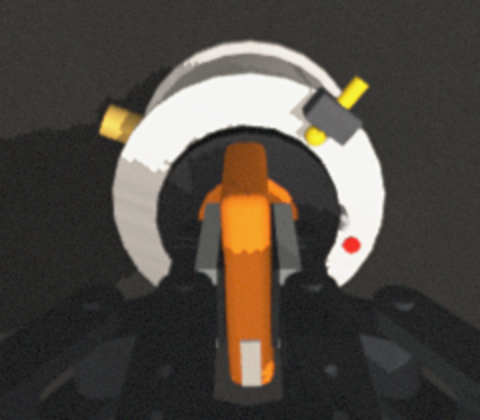

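Torque about the axis jumped to 1.1 N m at yaw -52°, so the cap is on its stop; the stripe is at (250,362) in the crop. I'll ease off 1.5°, open, rise and look.

```bash
python3 -m jog '[[0,0,0,0,0,-0.004],[0,0,0,0,0,-0.004]]'
python3 -m jog '[[0,0,0,0,0,0],[0,0,0,0,0,0],[0,0,0,0,0,0],[0,0,0,0,0,0],[0,0,0,0,0,0],[0,0,0,0,0,0],[0,0,0,0,0,0],[0,0,0,0,0,0]]' -1
python3 -m jog '[[0,0,-0.2,0,0,0],[0,0,-0.45,0,0,0],[0,0,-0.75,0,0,0],[0,0,-1,0,0,0],[0,0,-1,0,0,0],[0,0,-1,0,0,0],[0,0,-1,0,0,0]]'
python3 - <<'E'
from h import *
d=grab('wrist','w5.png');s=telemetry.state();print(s['t'],s['grip_width'],s['wrist_force'])
E
```

```text
t: 9.38
eef_pos: [0.5245, -0.18, 0.0975]
ee_rot: [0.427, 0.904, 0.0, 0.0]
wrist_force: [0.7, 0.7, 6.0]
grip_width: 0.133
finger_force: 43.3
t: 10.38
eef_pos: [0.5239, -0.1809, 0.0973]
ee_rot: [0.427, 0.904, -0.0, 0.0]
wrist_force: [-0.1, 0.3, -0.3]
grip_width: 1.003
finger_force: 0.0
t: 11.25
eef_pos: [0.5233, -0.1806, 0.2462]
ee_rot: [0.427, 0.904, -0.0, -0.001]
wrist_force: [0.4, -0.1, -0.5]
grip_width: 1.003
finger_force: 0.0
11.3 1.0014457217593138 [-0.44766663  0.26808396  0.23664422]
```

View pics/w5.png

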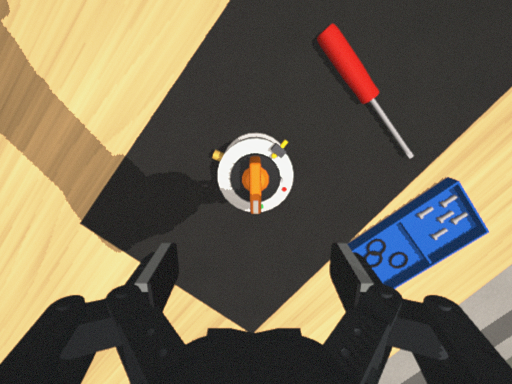

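The wing stripe at (256,208) covers the green marks, the red dot is at (284,189), the gripper is clear and the screwdriver is untouched. The job can be handed in.

```bash
python3 -c "
from station import arm
print(arm.hand_in())"
```

```text
the job is handed in; nothing more can be done
None
```

The orange cap was turned back past its thread start, by my angle estimate, then closed against its stop and released. The grey cap and screwdriver were left untouched, and the job was handed in at about 11 s; no verdict was returned.

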